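# Shift the fume-extraction lever to the soldering side

### The arm

A 6-joint arm with a two-finger parallel gripper is mounted at the origin on the work surface. World frame = base frame: x ahead of the robot, y to its left, z up, the work surface at z = 0. Lengths are in m, angles in rad, forces in N, time in s.
With the tool pointing down it reaches from about 0.375 to 0.975 m from the base axis. Payload 3.8 kg.
Tool frame: the origin (TCP) lies between the finger pads; the fingertips stand 14 mm ahead of it and the grasp point (between the pads) lies 5 mm behind it; z points along the fingers, y is the line along which they close (so a half turn about z gives the same grasp; the last joint's range is limited). The gripper opens to 88 mm and grips with 3 to 60 N. Pads are 18 mm wide; open, the fingers measure 123 mm over their backs; the gripper's body (75 mm by 187 mm) begins 45 mm behind the grasp point.
Start: joints at [1.1, 0.264, 1.604, -0, 1.274, -0.037], TCP at [0.284, 0.612, 0.253] pointing down, gripper open.
Joint ranges: [-2.63, 2.63], [-0.94, 2.18], [0.31, 2.57], [-1.31, 4.45], [0, 2.66], [-2.55, 2.55]. Speed limits (rad/s): [2.57, 2.57, 3.14, 3.14, 3.14, 3.14].

### API

Orientations are given as a rotation vector (axis times angle).
In Python, from bench import telemetry, grab_frame, camera_params, arm, search_frame, cut_out, place_of gives the robot as it stands. The module is installed in compiled form; this text tells all that it offers.
- The arm moves only by the tool servo_tool, never from a script. Its argument "deltas" is a list of rows, each a list of 2 entries, a list of its own where there are three numbers: the shift along the tool's x, y, z in mm, then the turn about the tool's z in rad. In form: [[[x, y, z], roll], ...]. A call has 1 to 10 rows; each row is the pose to reach, as a shift and turn from the pose commanded when the call began, along the tool's axes at that moment; what a row does not reach only later rows make up. A row lasts 1/12 s, in which the tool goes at most 41.7 mm and 7.16 degrees, less where a joint would pass 70% of its speed; a pose out of reach is approached as far as the arm can. A call with a gripper value outside its range is refused whole. "hand" is the opening, from 0 (shut) to 1 (fully open), set as the call begins (left out, the last holds). The fingers move at their own pace and stop on an object; "force" is the grip in N (left out, the last holds). Time passes only in rows, so rows that repeat a pose let the fingers close. It gives the time, the measured TCP pose, the force, the opening and the grip force at its end, in the units of the state.
- telemetry.observe(): the state, without advancing time (a new reading comes with each control period).
- grab_frame(name): name is "side" or "top"; returns (picture, depth): 480x640x3 uint8, red, green, blue; 480x640 float32, m along the optical axis (not along the pixel's ray), 0 where there is no reading.
- camera_params(name): a dict with "camera_matrix" (3x3 intrinsics, pixels), "origin" and "rotation" of the camera in the world. Camera axes: x right, y down, z forward; pixel columns grow to the right and rows downward; lengths in m; the calibration is good to about 2 mm. A picture is of the moment at which its call begins. camera_params takes no time and is no camera call.
- arm.job_done(): hands the job in; it is judged then, once.
Trained networks look in the newest picture that a camera, given by its name, has taken for a name from the list of things; names that differ only in an ending like _2 or _b are one class to them, and where a whole thing is asked for, a point or a joint stands for the part that bears it (a point fixed in the world has none). Each returns a list of dicts, best first, with "confidence" (0 to 1); they miss things now and then, are a little off and sometimes report something else, mostly with a low value. They report only what shows in the picture. A call takes as long as a camera call.
- search_frame(camera, label): "location" ([x, y, z] in m, in world coordinates, good to about 4 mm: the middle of the surface that is visible of it).
- cut_out(camera, label): "mask" (480x640 bool, what is visible of it).
- place_of(camera, label): "location" ([x, y, z] in m, in world coordinates, good to about 4 mm: a listed point, or the origin of a listed thing).
The state is a dict: "t": time; "qpos": joint angles; "qd": joint speeds; "joint_torque": joint torques, N m; "eef_pos": TCP position; "tcp_rot": TCP orientation; "wrist_force": force on the tool from outside, world axes, zero at the start; "wrist_torque": the same for the moment, N m; "finger_gap": finger opening in m; "grip_force": force on a finger pad.
Only numpy, scipy, OpenCV 4.12 (cv2) and the standard library are available. Lean on these libraries where they do the work, as an engineer would, in place of code of your own. Each camera call takes 0.05 s, during which the arm holds its last target. There are 200 camera calls.

### The job

Switch the fume extraction to the soldering iron: with the fingertips, push the selector lever out of the near-left slot (as seen from the robot), through the H-gate's cross passage, and fully home into the far slot on the side where the soldering-iron stand is. Only push the lever, gently and without gripping it, then leave it there and take the hand away; leave everything else on the bench undisturbed.

Things in the scene. Friction and masses are not known exactly. Their poses are not given: they have to be found in the camera images.
- selector: fixed grey diverter box of the fume extraction, 170 x 170 x 102 high (mm), bare aluminium top plate, a duct collar on its left and right sides. Origin: centre of its underside; x points to its far side, y to its left, z up; may stand turned up to 0.45 rad.
- gate (a point): centre of the H gate, on the box's top (102 mm up), same axes as the box. Plate 6 mm thick. Two legs 18 mm wide, 74 mm long in y, centred at x = -24 mm (near leg) and +24 mm (far leg), joined at mid-length by a cross passage along x, 22 mm wide, at y = 0. Each leg has a left slot (+y) and a right slot (-y).
- knob: the lever: 12 mm steel stem through the gate, black ball of 40 mm diameter centred 150 mm up it. Origin: the pivot, on the box's axis 30 mm above the bench; z along the stem. The gate walls stop the stem (play 3 mm each side in a leg, 5 mm in the passage). Friction alone holds it where it is left: 1 to 2.5 N at the ball moves it; no spring.
- knob_center (a point): centre of the lever's black ball: 180 mm above the bench when upright, 160 to 170 mm when leaning in a slot. It swings about 48 mm each way in the box's x and 58 mm in its y.
- cross (a joint): lean of the lever along the box's x, rad, positive to the far side: -0.335 in the near leg, +0.335 in the far leg, play 0.04 each way. Ball centre from the pivot, in the box's frame: 150 mm * (sin(cross) cos(lever), sin(lever), cos(cross) cos(lever)).
- lever (a joint): lean of the lever along the box's y, rad: 0 at the cross passage (the stem can cross while within about 0.06 of 0), about +0.40 fully home in a left slot, about -0.40 fully home in a right slot.
- iron_stand: soldering-iron stand, fixed: grey base 100 x 130 with a sponge and a sloping spring-coil holder with a grey-handled iron stuck in it, about 200 high. Origin: centre of the base underside. It stands at the left or right side of the bench, 0.2 m or more to the side of the selector. Sizes in mm.
- clip_stand: helping-hands stand, fixed, on the opposite side from the iron stand: round steel base of 90 diameter, a post and a bar at 120 high with a clip at each end. Origin: centre of the base underside. Sizes in mm.
- solder_spool: bystander, loose: white-flanged reel of bright solder lying flat, 58 dia x 40 high (mm). Origin: underside centre.
- wire_spool: bystander, loose: white-flanged reel of copper wire lying flat, 66 dia x 30 high (mm). Origin: underside centre.
- flux_jar: bystander, loose: small closed jar, 44 dia x 50 high (mm). Origin: underside centre.
- tip_tin: bystander, loose: low round steel tin of brass shavings, 60 dia x 26 high (mm). Origin: underside centre.
- screwdriver: bystander, loose: screwdriver lying down, 170 long along its x (mm). Origin: underside.
- pliers: bystander, loose: small pliers with plain handles lying down, about 160 long along their x, 12 high (mm). Origin: underside.
- parts_tray: bystander, loose: open black parts tray with compartments, 90 x 160 x 22 high (mm). Origin: underside centre.

How it is judged:
At the end, for the whole second after the job is handed in: The lever stands in the far leg (cross above 0.27 rad) and home in the slot on the iron stand's side: lever above +0.35 rad if the iron stand is to the left of the selector, below -0.35 rad if to the right (the end wall is at about 0.40); the fingers are off it (value of joint cross above 0.27 rad and ((y of iron_stand in the frame of selector above 0 m and value of joint lever above 0.35 rad) or (y of iron_stand in the frame of selector below 0 m and value of joint lever below -0.35 rad)) and contact force between the fingers and knob below 0.2 N); the robot touches nothing.
It fails at once if the lever is gripped or forced: more than 35 N between the fingers and the lever (contact force between the fingers and knob above 35 N).
It fails at once if a loose bystander is moved or lifted by more than 25 mm (distance of any of solder_spool, wire_spool, flux_jar, tip_tin, screwdriver, pliers, parts_tray from where it was at the start of the episode above 0.025 m).
It also fails if it takes over 64 s, if anything falls off the work surface, if the arm or the gripper's body presses on something with over 40 N, if the wrist force passes 120 N, or if a joint passes its speed limit or range.

## Working session

There is one attempt and no reset: what is moved stays moved. The work goes in short steps, Python scripts to look and compute and a tool call to move; the robot and the scene stay as the last step left them, time stands still between calls to the robot, and variables do not carry over. Pictures are saved under pics/ and viewed, at most 10 in all, crops included, and the job is handed in when it is done.

Besides the shell and the picture viewer there is one more tool, called after "Request:" by a JSON object that holds its "name" and its "arguments". servo_tool: Moves the arm, as the interface text tells. Its arguments: {"type":"object","properties":{"deltas":{"type":"array"},"hand":{"type":"number"},"force":{"type":"number"}},"required":["deltas"]}

```bash
mkdir -p pics; python3 - <<'E'
from bench import telemetry, grab_frame, camera_params, search_frame, cut_out, place_of
import cv2,numpy as np
s=telemetry.observe(); print(s['t'],s['eef_pos'],s['tcp_rot'],s['finger_gap'])
for c in ['top','side']:
    p,d=grab_frame(c); cv2.imwrite(f'pics/{c}0.png',p[:,:,::-1]); np.save(f'{c}d.npy',d)
    print(c,camera_params(c))
    for n in ['selector','gate','knob_center','iron_stand','clip_stand']:
        print(c,n,[(np.round(r['location'],3),round(r['confidence'],2)) for r in place_of(c,n)[:2]])
E
```

```text
0.0 [0.28341618 0.61189024 0.25141055] [-0.67598192 -3.06746035  0.00331748] 0.08800117293952653
top {'camera_matrix': array([[537.02163231,   0.        , 318.15969671],
       [  0.        , 537.02163231, 235.38528795],
       [  0.        ,   0.        ,   1.        ]]), 'origin': array([0.45766157, 0.01218275, 1.23503955]), 'rotation': array([-2.16978089,  2.16661665, -0.10991222])}
top selector [(array([ 0.486, -0.196, -0.001]), 0.64), (array([ 0.541, -0.061,  0.001]), 0.62)]
top gate []
top knob_center [(array([ 0.498, -0.026,  0.17 ]), 0.58)]
top iron_stand [(array([0.572, 0.365, 0.004]), 0.85)]
top clip_stand [(array([ 0.546, -0.386,  0.004]), 0.94)]
side {'camera_matrix': array([[556.88186226,   0.        , 325.21988185],
       [  0.        , 556.88186226, 239.72506517],
       [  0.        ,   0.        ,   1.        ]]), 'origin': array([ 0.27482507, -0.9726277 ,  0.75206398]), 'rotation': array([-2.10637573,  0.30354964, -0.15582144])}
side selector []
side gate []
side knob_center [(array([ 0.499, -0.035,  0.169]), 0.75)]
side iron_stand [(array([0.572, 0.369, 0.002]), 0.73)]
side clip_stand [(array([ 0.549, -0.388, -0.001]), 0.68)]
```

View pics/top0.png

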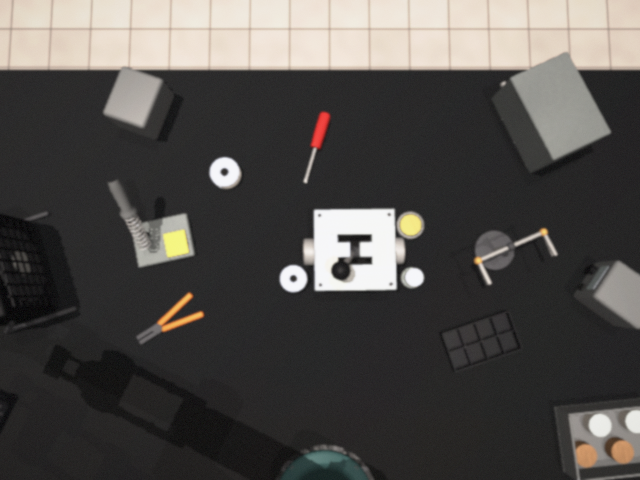

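View pics/side0.png

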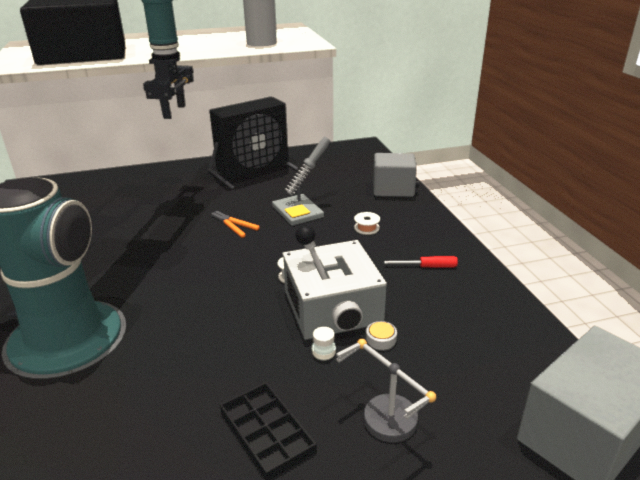

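```bash
cat > h.py <<'E'
import numpy as np,cv2
from scipy.spatial.transform import Rotation as R
from bench import camera_params
def cloud(c,d):
    P=camera_params(c);K=P['camera_matrix'];v,u=np.mgrid[:480,:640]
    X=np.stack([(u-K[0,2])/K[0,0]*d,(v-K[1,2])/K[1,1]*d,d],-1)
    return X@R.from_rotvec(P['rotation']).as_matrix().T+P['origin']
E
python3 - <<'E'
from h import *
d=np.load('topd.npy');X=cloud('top',d)
m=(d>0)&(abs(X[...,2]-.102)<.006)&(abs(X[...,0]-.541)<.16)&(abs(X[...,1]+.061)<.16)
p=X[m]; n,l,st,ce=cv2.connectedComponentsWithStats(m.astype('uint8'))
i=1+np.argmax(st[1:,4]); p=X[l==i]; print(len(p),p[:,2].mean(),cv2.minAreaRect((p[:,:2]*1000).astype('float32')))
m=(X[...,2]>.125)&(d>0)&(np.hypot(X[...,0]-.498,X[...,1]+.03)<.05); p=X[m]
A=np.c_[2*p,np.ones(len(p))];s=np.linalg.lstsq(A,(p**2).sum(1),rcond=None)[0];print('ball',s[:3],np.sqrt(s[3]+s[:3]@s[:3]),len(p),p.min(0),p.max(0))
E
```

```text
5425 0.10207797408161666 ((546.0201416015625, -64.84725189208984), (170.10427856445312, 170.53492736816406), 0.22411789000034332)
ball [ 0.49983916 -0.03211202  0.15912288] 0.02768182704081793 322 [ 0.47853611 -0.04950963  0.12545952] [ 0.51866323 -0.01184025  0.19392754]
```

The H legs run left-right, and the box is aligned with the world axes, centred at about (0.546, -0.065). The ball is at about (0.498, -0.031, 0.168), pixel (341,270) in the top view. The iron stand is on the left at (165,240), so the route is near-left → cross passage → far-left. I'll shut the fingers, square the wrist and approach.

Request:
{"name": "servo_tool", "arguments": {"deltas": [[[-28, -27, 0], -0.11], [[-56, -54, 0], -0.22], [[-84, -82, 0], -0.33], [[-112, -110, 0], -0.433], [[-140, -137, 0], -0.433], [[-168, -165, 0], -0.433], [[-196, -192, 0], -0.433], [[-224, -220, 0], -0.433], [[-252, -247, 0], -0.433], [[-280, -275, 0], -0.433]], "hand": 0}}

```text
t: 1.43
eef_pos: [0.4225, 0.2436, 0.2531]
tcp_rot: [0.001, 3.141, 0.001]
wrist_force: [0.2, 0.4, -0.3]
finger_gap: 0.0234
grip_force: 0.0
```

Request:
{"name": "servo_tool", "arguments": {"deltas": [[[-15, -37, 0], 0], [[-30, -74, 0], 0], [[-45, -111, 0], 0], [[-60, -148, 0], 0], [[-75, -180, 0], 0], [[-75, -195, 20], 0], [[-75, -195, 50], 0], [[-75, -195, 80], 0], [[-75, -195, 87], 0], [[-75, -195, 87], 0]]}}

```text
t: 2.27
eef_pos: [0.4948, 0.0499, 0.1631]
tcp_rot: [-0.002, -3.136, 0.0]
wrist_force: [-0.7, -1.1, 0.6]
finger_gap: 0.0002
grip_force: 0.0
```

```bash
python3 - <<'E'
from bench import *
from h import *
s=telemetry.observe(); print(s['t'],s['eef_pos'],s['finger_gap'],s['wrist_force'])
for c in ['top','side']:
    p,d=grab_frame(c); cv2.imwrite(f'pics/{c}1.png',p[:,:,::-1])
    for n in ['knob_center']: print(c,n,[(np.round(r['location'],3),round(r['confidence'],2)) for r in place_of(c,n)[:2]])
E
python3 -c "
import cv2
a=cv2.imread('pics/top1.png')[180:330,250:450];b=cv2.imread('pics/side1.png')[180:330,220:420]
cv2.imwrite('pics/c1.png',cv2.resize(cv2.hconcat([a,b]),(800,300),interpolation=cv2.INTER_CUBIC))"
```

```text
2.2667 [0.49477951 0.0499476  0.16314267] 0.00020112428113185888 [-0.66689337 -1.1403064   0.6320251 ]
top knob_center [(array([ 0.5  , -0.027,  0.171]), 0.42)]
side knob_center [(array([ 0.498, -0.03 ,  0.168]), 0.88), (array([ 0.491, -0.201,  0.005]), 0.43)]
```

View pics/c1.png

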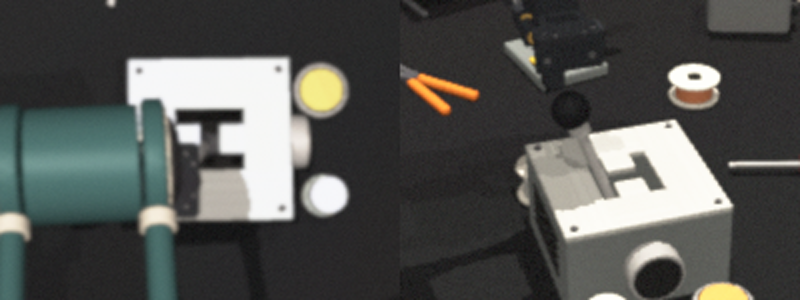

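Request:
{"name": "servo_tool", "arguments": {"deltas": [[[-3, -15, -3], 0], [[-3, -30, -3], 0], [[-3, -36, -3], 0], [[-3, -40, -3], 0], [[-3, -44, -3], 0], [[-3, -48, -3], 0], [[-3, -52, -3], 0], [[-3, -56, -3], 0], [[-3, -60, -3], 0], [[-3, -60, -3], 0]]}}

```text
t: 3.3
eef_pos: [0.5001, -0.0102, 0.1688]
tcp_rot: [0.002, 3.141, -0.0]
wrist_force: [-0.2, 1.2, 1.6]
finger_gap: 0.0006
grip_force: 0.8
```

```bash
cat > k.py <<'E'
from bench import *
from h import *
s=telemetry.observe(); print(s['t'],s['eef_pos'],s['finger_gap'],s['wrist_force'])
for c in ['top','side']:
    p,d=grab_frame(c)
    print(c,[(np.round(r['location'],3),round(r['confidence'],2)) for r in place_of(c,'knob_center')[:2]])
    r=cut_out(c,'knob_center')
    X=cloud(c,d)
    if r:
        m=r[0]['mask']&(d>0)&(X[...,2]>.13);q=X[m]
        def f(v): return np.linalg.norm(q-v,axis=1)-.02
        from scipy.optimize import least_squares
        if len(q)>10:
            o=least_squares(f,q.mean(0)-[0,0,.01],loss='soft_l1',f_scale=.002);print(' fit',np.round(o.x,4),len(q),np.round(np.median(abs(o.fun)),4))
E
python3 k.py
```

```text
3.3 [ 0.50009463 -0.01021334  0.16879969] 0.0006175468801676356 [-0.18360661  1.21584606  1.59027681]
top []
side [(array([ 0.343, -0.352, -0.001]), 0.74), (array([ 0.496, -0.046,  0.17 ]), 0.67)]
 fit [ 0.4981 -0.0471  0.1681] 367 0.0017
```

Request:
{"name": "servo_tool", "arguments": {"deltas": [[[0, -4, 0], 0], [[0, -8, 0], 0], [[0, -12, 0], 0], [[0, -15, 0], 0], [[0, -17, 0], 0], [[0, -17, 0], 0], [[0, -17, 0], 0]]}}

```text
t: 4.18
eef_pos: [0.4999, -0.0272, 0.1686]
tcp_rot: [-0.002, -3.142, 0.0]
wrist_force: [-1.3, 1.1, -0.1]
finger_gap: 0.0001
grip_force: 0.3
```

```bash
python3 k.py
```

```text
4.1833 [ 0.49992178 -0.02716341  0.16861395] 9.600089055596459e-05 [-1.28714788  1.10435405 -0.09353317]
top []
side [(array([ 0.497, -0.062,  0.174]), 0.56), (array([ 0.604, -0.194,  0.004]), 0.35)]
 fit [ 0.4979 -0.0642  0.1695] 358 0.0016
```

Request:
{"name": "servo_tool", "arguments": {"deltas": [[[0, 10, 0], 0], [[0, 30, 0], 0], [[30, 30, -3], 0], [[60, 30, -3], 0], [[60, 0, -3], 0], [[60, -30, -3], 0], [[60, -38, -3], 0], [[60, -38, -3], 0]]}}

```text
t: 5.15
eef_pos: [0.44, -0.0656, 0.1719]
tcp_rot: [0.006, 3.141, -0.0]
wrist_force: [-0.4, 0.1, -0.3]
finger_gap: 0.0005
grip_force: 0.0
```

```bash
python3 k.py
```

```text
5.15 [ 0.44004362 -0.06563966  0.17191723] 0.0005003221954677807 [-0.35566093  0.11149272 -0.27850507]
top [(array([ 0.345, -0.35 , -0.004]), 0.74), (array([ 0.497, -0.061,  0.172]), 0.72)]
 fit [ 0.5182 -0.0661  0.2005] 113 0.0023
side [(array([ 0.498, -0.062,  0.176]), 0.76)]
 fit [ 0.4994 -0.0641  0.1685] 285 0.002
```

Request:
{"name": "servo_tool", "arguments": {"deltas": [[[-15, 0, 0], 0], [[-25, 0, 0], 0], [[-30, 0, 0], 0], [[-35, 0, 0], 0], [[-40, 0, 0], 0], [[-45, 0, 0], 0], [[-50, 0, 0], 0], [[-55, 0, 0], 0], [[-60, 0, 0], 0], [[-60, 0, 0], 0]]}}

```text
t: 6.28
eef_pos: [0.5011, -0.0649, 0.1718]
tcp_rot: [0.001, 3.14, -0.0]
wrist_force: [-0.1, 0.8, -0.7]
finger_gap: 0.0004
grip_force: 0.2
```

```bash
python3 k.py
```

```text
6.2833 [ 0.50110497 -0.06494024  0.17181635] 0.00039094317598861234 [-0.14667073  0.76580945 -0.71485033]
top []
 fit [0.6463 0.418  0.1545] 487 0.0087
side [(array([ 0.532, -0.062,  0.18 ]), 0.71)]
```

Request:
{"name": "servo_tool", "arguments": {"deltas": [[[-5, 0, 0], 0], [[-11, 0, 0], 0], [[-17, 0, 0], 0], [[-23, 0, 0], 0], [[-29, 0, 0], 0], [[-35, 0, 0], 0], [[-41, 0, 0], 0], [[-47, 0, 0], 0], [[-53, 0, 0], 0], [[-56, 0, 0], 0]]}}

```text
t: 7.42
eef_pos: [0.5565, -0.0648, 0.1712]
tcp_rot: [-0.001, -3.141, -0.0]
wrist_force: [-1.1, -0.3, -1.6]
finger_gap: 0.0003
grip_force: 0.7
```

```bash
python3 k.py
```

```text
7.4167 [ 0.55648913 -0.06480773  0.17120849] 0.000317440774502779 [-1.12656748 -0.27250227 -1.55498969]
top []
 fit [0.646  0.4169 0.1529] 473 0.0088
side [(array([ 0.588, -0.06 ,  0.172]), 0.76)]
 fit [ 0.5783 -0.0871  0.1502] 150 0.0035
```

Request:
{"name": "servo_tool", "arguments": {"deltas": [[[-2, 0, 0], 0], [[-4, 0, 0], 0], [[-6, 0, 0], 0], [[-7, 0, 0], 0], [[-7, 0, 0], 0]]}}

```text
t: 8.13
eef_pos: [0.563, -0.0648, 0.1715]
tcp_rot: [-0.001, -3.141, -0.0]
wrist_force: [-0.8, 0.4, -1.7]
finger_gap: 0.0005
grip_force: 0.5
```

```bash
python3 k.py
```

```text
8.1333 [ 0.56296671 -0.0648187   0.17150789] 0.0005052284166688497 [-0.84183225  0.36653116 -1.73837047]
top [(array([ 0.349, -0.349, -0.002]), 0.51)]
side [(array([ 0.593, -0.06 ,  0.171]), 0.73)]
 fit [ 0.5849 -0.0874  0.1504] 155 0.0034
```

Request:
{"name": "servo_tool", "arguments": {"deltas": [[[12, 0, 0], 0], [[25, 0, 0], 0], [[25, -30, 0], 0], [[25, -62, 0], 0], [[0, -62, 3], 0], [[-25, -62, 7], 0], [[-31, -62, 7], 0], [[-31, -62, 7], 0]]}}

```text
t: 9.1
eef_pos: [0.5947, -0.1271, 0.1649]
tcp_rot: [0.001, 3.141, -0.0]
wrist_force: [-0.8, 1.3, -0.5]
finger_gap: 0.0004
grip_force: 0.0
```

```bash
python3 k.py
```

```text
9.1 [ 0.59468488 -0.12706214  0.16487629] 0.000414830771111886 [-0.84558025  1.29139553 -0.46226532]
top [(array([0.731, 0.226, 0.002]), 0.73), (array([ 0.595, -0.058,  0.173]), 0.43)]
side [(array([ 0.592, -0.062,  0.173]), 0.8), (array([ 0.49 , -0.201,  0.003]), 0.71)]
 fit [ 0.5672 -0.0765  0.1578] 167 0.0041
```

Request:
{"name": "servo_tool", "arguments": {"deltas": [[[0, 15, 0], 0], [[0, 23, 0], 0], [[0, 28, 0], 0], [[0, 33, 0], 0], [[0, 38, 0], 0], [[0, 43, 0], 0], [[0, 48, 0], 0], [[0, 53, 0], 0], [[0, 58, 0], 0], [[0, 63, 0], 0]]}}

```text
t: 10.23
eef_pos: [0.5937, -0.0634, 0.1644]
tcp_rot: [-0.001, -3.141, -0.0]
wrist_force: [-0.7, -2.0, -0.8]
finger_gap: 0.0007
grip_force: 0.6
```

```bash
python3 k.py
```

```text
10.2333 [ 0.59368747 -0.06343444  0.16438606] 0.0007314693877363403 [-0.68873871 -2.00888287 -0.84025888]
top []
side [(array([ 0.59 , -0.03 ,  0.169]), 0.52)]
 fit [ 0.5666 -0.0489  0.1612] 203 0.0041
```

Request:
{"name": "servo_tool", "arguments": {"deltas": [[[0, 4, 0], 0], [[0, 8, 0], 0], [[0, 11, 0], 0], [[0, 13, 0], 0], [[0, 15, 0], 0], [[0, 16, 0], 0], [[0, 16, 0], 0]]}}

```text
t: 11.12
eef_pos: [0.5939, -0.0476, 0.1647]
tcp_rot: [-0.001, -3.142, -0.0]
wrist_force: [-0.2, -0.4, -0.8]
finger_gap: 0.0005
grip_force: 0.4
```

Request:
{"name": "servo_tool", "arguments": {"deltas": [[[0, 1, 0], 0], [[0, 2, 0], 0], [[0, 3, 0], 0], [[0, 3, 0], 0]]}}

```text
t: 11.45
eef_pos: [0.594, -0.0448, 0.1647]
tcp_rot: [0.001, 3.142, 0.0]
wrist_force: [-0.4, -0.7, -0.3]
finger_gap: 0.0006
grip_force: 0.5
```

Request:
{"name": "servo_tool", "arguments": {"deltas": [[[0, 1, 0], 0], [[0, 2, 0], 0], [[0, 2, 0], 0]]}}

```text
t: 11.7
eef_pos: [0.594, -0.0427, 0.1647]
tcp_rot: [0.001, 3.142, 0.0]
wrist_force: [-0.2, -0.6, -0.8]
finger_gap: -0.0001
grip_force: 0.5
```

Request:
{"name": "servo_tool", "arguments": {"deltas": [[[0, 1, 0], 0], [[0, 2, 0], 0], [[0, 2, 0], 0]]}}

```text
t: 11.95
eef_pos: [0.5939, -0.0409, 0.1646]
tcp_rot: [-0.001, -3.142, 0.0]
wrist_force: [-0.7, -1.7, -0.5]
finger_gap: 0.0003
grip_force: 0.8
```

```bash
python3 k.py
```

```text
11.95 [ 0.59392568 -0.04088925  0.16462898] 0.00034679294699580383 [-0.71054097 -1.73419315 -0.51949624]
top [(array([ 0.59 , -0.006,  0.16 ]), 0.49)]
side [(array([ 0.589, -0.009,  0.162]), 0.84)]
 fit [ 0.5883 -0.0112  0.1566] 172 0.0025
```

Request:
{"name": "servo_tool", "arguments": {"deltas": [[[0, 1, 0], 0], [[0, 2, 0], 0], [[0, 2, 0], 0]]}}

```text
t: 12.5
eef_pos: [0.5938, -0.0398, 0.1645]
tcp_rot: [-0.001, -3.141, 0.003]
wrist_force: [0.4, -5.2, -2.5]
finger_gap: 0.0003
grip_force: 2.7
```

The end wall has been reached: force rose to 5 N and the tool stalled. I'll back away now.

Request:
{"name": "servo_tool", "arguments": {"deltas": [[[0, -8, 0], 0], [[0, -25, 0], 0], [[0, -50, 0], 0], [[0, -60, -25], 0], [[0, -60, -60], 0], [[0, -60, -90], 0], [[35, -60, -90], 0], [[70, -60, -90], 0], [[105, -60, -90], 0], [[140, -60, -90], 0]]}}

```text
t: 13.33
eef_pos: [0.453, -0.0984, 0.2552]
tcp_rot: [0.001, 3.14, 0.001]
wrist_force: [0.1, -0.2, 0.7]
finger_gap: 0.0003
grip_force: 0.0
```

Request:
{"name": "servo_tool", "arguments": {"deltas": [[[0, -35, 0], 0], [[0, -70, 0], 0], [[0, -105, 0], 0], [[0, -140, 0], 0], [[0, -140, 0], 0], [[0, -140, 0], 0], [[0, -140, 0], 0]]}}

```text
t: 13.92
eef_pos: [0.4538, -0.2384, 0.2548]
tcp_rot: [0.003, 3.141, 0.002]
wrist_force: [0.6, 0.1, 0.5]
finger_gap: 0.0006
grip_force: 0.0
```

```bash
python3 k.py; python3 - <<'E'
from bench import *
import cv2
a=grab_frame('top')[0][150:330,230:470];b=grab_frame('side')[0][150:330,200:440]
cv2.imwrite('pics/f.png',cv2.resize(cv2.hconcat([a,b]),(800,300),interpolation=cv2.INTER_CUBIC)[:,:,::-1])
E
```

```text
13.9167 [ 0.45384015 -0.23840732  0.25480858] 0.0005657269524711032 [0.64904051 0.08641323 0.54217971]
top [(array([ 0.591, -0.002,  0.161]), 0.71)]
 fit [ 0.5886 -0.0064  0.1612] 320 0.001
side [(array([ 0.591, -0.008,  0.162]), 0.58), (array([ 0.539, -0.057,  0.1  ]), 0.17)]
 fit [ 0.5871 -0.0078  0.1607] 111 0.001
```

View pics/f.png

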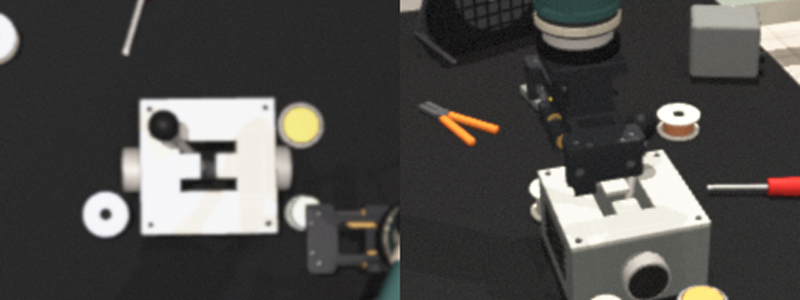

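The top view (left half) shows the ball at the far-left end of the gate. It measures about (0.588, -0.007, 0.161), giving lever ≈ 0.39 and cross ≈ 0.31. The hand is clear and the neighbours are unmoved.

```bash
python3 -c "
from bench import arm
print(arm.job_done())"
```

```text
the job is handed in; nothing more can be done
None
```

The selector lever is home in the far-left slot, on the soldering-iron stand's side (measured lever ≈ 0.39 rad, cross ≈ 0.31 rad). It was only pushed, with wrist-force readings up to about 6 N. The hand is clear, nothing near the selector looked moved in the last pictures, and the job is handed in at about 14 s.

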